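# Hold a tube in the V-blocks for tacking to its flange

## Task

Get the tube ready for tacking to its flange: slide the blue flange carriage fully home against its stop on the tacking fixture, then swing its orange lever all the way over to lock it. Then take the bare dark steel tube from the rack, lay it in the two copper-faced V-blocks with its end butted up against the flange, and press it down firmly, with about 15 N, so that it bears on both sides of the V. Finish while your gripper is still holding it pressed down there; leave the red-primed tube and the other loose things where they are.

Things in the scene. Friction and masses are not known exactly. Their poses are not given: they have to be found in the camera images.
- fixture: tacking fixture fixed to the bench: grey base plate 110 (x) x 320 (y) x 12 mm, origin at the centre of its underside, z up; its y axis is the centre line of V-blocks, rail and carriage. Two 90 degree V-blocks, 82 wide, 35 long, 55 high, at y = -107.5 and -12.5; the 60 mm between them is free for fingers. Rail 48 wide, top at z = 28, from y = 7 to 159
- near_faces: the copper V faces on the fixture's -x side, one on each V-block. Origin and axes as the fixture's. The V is symmetrical about x = 0, lowest line at z = 30, edges at z = 55; the tube lying fully down in both blocks has its axis at x = 0, z = 60 mm, and its middle at y = -60 mm when butted against the flange of the home carriage
- far_faces: the copper V faces on the fixture's +x side, one on each V-block. Origin and axes as the fixture's
- carriage (a joint): blue carriage on the fixture's rail, in m: 0 = home against its dead stop near the V-blocks, grows along the fixture's +y, at most 0.05; drags with about 3 N when unlocked. A saddle 74 wide (x), 62 long (y), top 46 mm above the bench, with an upright face plate (74 wide, 12 thick, top 88 mm above the bench) at its V-block end that carries the flange
- flange_face (a point): centre of the flange's face that looks along the fixture's -y at the V-blocks, 60 mm above the bench on the V centre line; at y = +20 mm in the fixture's frame with the carriage home. The flange is steel, 64 mm across, 8 thick, fast on the carriage. Axes as the fixture's; moves with the carriage
- carriage_back (a point): centre of the saddle's rear face (looks along the fixture's +y, 74 wide, 30 to 46 mm above the bench), the place to push; 82 mm behind the flange face. The lever reaches out over it at x = 0, 52 to 73 mm above the bench, and can be passed on its +x side
- lock_lever (a joint): orange clamp lever on top of the carriage's saddle, turning about a vertical pivot, in rad: 0 = pointing straight back along the fixture's +y; it turns counter-clockwise seen from above, to 1.5 = fully over, pointing to the fixture's -x side, carriage locked. It takes about 0.1 N m (a little more over the last 0.4 rad, where the brake bites) and stays where it is left
- lever_pivot (a point): point on the lever's pivot axis at the top of the saddle, 46 mm above the bench, 55 mm behind the flange face. Axes as the fixture's
- lever_tip (a point): centre of the lever's rounded tip, 75 mm from the pivot axis, 66 mm above the bench. The arm is a round bar 14 mm thick that rises slightly towards the tip
- tube: the tube to use: bare dark grey steel, 42.4 mm outside diameter, 160 mm long, about 0.3 kg, lying in one bay of the rack. Origin in the middle, on its axis; its y axis runs along the tube, either end will do. Grip it round the outside, at mid-length; the bore is closed to fingers
- red_tube: another tube of the same size, coated in red-brown primer, in the other bay of the rack; leave it. Origin in the middle, on its axis, y along the tube
- rack: plywood stock rack fixed to the bench, 200 (x) x 130 (y) mm, base board 12 mm thick, origin at the centre of its underside. Two saw-toothed wooden battens, 18 mm wide and 44 mm high at the teeth, at y = +-54 mm, hold two tubes lying along y at x = +-47.5 mm with their axes 48 mm above the bench; between the battens the space under and beside the tubes is free down to the board
- standing_tube: bystander: a wider dark steel tube, 60 mm across and 130 high, standing on end. Origin at the centre of its underside
- flange_ring: bystander: a loose steel flange, 64 mm across and 8 thick, lying flat. Origin at the centre of its underside
- hammer: bystander: a hammer lying on the bench, its long axis x

How it is judged:
By the outcome, as a careful person would: the job done as asked, in the order asked, and still so for the second after the job is handed in, while the arm keeps its last pose, push and grip.
It also fails if it takes over 58 s, if anything falls off the work surface, if the arm or the gripper's body presses on something with over 40 N, if the wrist force passes 120 N, or if a joint passes its speed limit or range.

## Robot

A 6-joint arm with a two-finger parallel gripper is mounted at the origin on the work surface. World frame = base frame: x ahead of the robot, y to its left, z up, the work surface at z = 0. Lengths are in m, angles in rad, forces in N, time in s.
With the tool pointing down it reaches from about 0.375 to 0.9 m from the base axis. Payload 3.1 kg.
Tool frame: the origin (TCP) lies between the finger pads; the fingertips stand 17 mm ahead of it and the grasp point (between the pads) lies 2 mm behind it; z points along the fingers, y is the line along which they close (so a half turn about z gives the same grasp; the last joint's range is limited). The gripper opens to 85 mm and grips with 20 to 120 N. Pads are 22 mm wide; open, the fingers measure 114 mm over their backs; the gripper's body (76 mm by 85 mm) begins 54 mm behind the grasp point. The pads swing forward as they close: fully open they stand 13 mm farther back than shut.
Start: joints at [-1.46, 0.527, 1.433, -0, 1.181, -0.178], TCP at [0.179, -0.599, 0.225] pointing down, gripper open.
Joint ranges: [-3.08, 3.08], [-0.75, 2.2], [0.22, 2.44], [-1.43, 4.57], [0, 2.65], [-2.85, 2.85]. Speed limits (rad/s): [2.79, 2.79, 3.14, 3.14, 3.14, 3.14].

## Interface

Orientations are given as a unit quaternion [x, y, z, w].
In Python, from station import sense, vision, order gives the robot as it stands.
- The arm moves only by the shell command python3 -m crank 'ROWS' [OPENING] [FORCE]. ROWS is JSON, a list of rows, each an object with "dp": the shift along the world's x, y, z in units of 30 mm (1.0 is 30 mm), a list of three; "angular": the turn, a rotation vector about the world's x, y, z in degrees, a list of three. In form: [{"dp": [dx, dy, dz], "angular": [ax, ay, az]}, ...]. A call has 1 to 20 rows; each row shifts and turns the commanded pose from where the row before left it; what a row does not reach is not made up. A row lasts 1/10 s, in which the tool goes at most 50 mm and 8.59 degrees, less where a joint would pass 70% of its speed; a pose out of reach is approached as far as the arm can. A call is refused whole if a number of a shift passes 1 or a number of a turn 8.59, either way. A call with a gripper value outside its range is refused whole. OPENING is the closure, from 0 (fully open) to 1 (shut), set as the call begins (- or left out, the last holds). The fingers move at their own pace and stop on an object; FORCE is the grip in N (left out, the last holds). Time passes only in rows, so rows that do not move let the fingers close. It gives the time, the measured TCP pose, the force, the opening and the grip force at its end, in the units of the state.
- sense(): the state, without advancing time (a new reading comes with each control period).
- vision.snapshot(name): name is "scene" or "side" or "wrist"; returns a dict with "image" (400x640x3 uint8, blue, green, red), "range_z" (400x640 float32, m along the optical axis (not along the pixel's ray), 0 where there is no reading), "mtx" (3x3 intrinsics, pixels), "dist" ([k1, k2, p1, p2, k3] as OpenCV has them; the pictures are not rectified), "pose" (4x4, takes a point from camera to world coordinates); the wrist camera has in their place "mount" (4x4, takes a point from camera to tool coordinates, whose origin is the TCP and whose axes are the flange's). Camera axes: x right, y down, z forward; pixel columns grow to the right and rows downward; lengths in m; the calibration is good to about 2 mm. A picture is of the moment at which its call begins: read the wrist's pose just before it.
- order.sign_off(): hands the job in; it is judged then, once.
The state is a dict: "t": time; "q": joint angles; "qd": joint speeds; "tau": joint torques, N m; "tcp_pos": TCP position; "tool_rot": TCP orientation; "force": force on the tool from outside, world axes, zero at the start; "ft_torque": the same for the moment, N m; "finger_gap": opening from 0.0 (shut) to 1.0 (fully open); "gripper_force": force on a finger pad.
Only numpy, scipy, OpenCV 4.12 (cv2) and the standard library are available. Lean on these libraries where they do the work, as an engineer would, in place of code of your own. Each camera call takes 0.05 s, during which the arm holds its last target. There are 200 camera calls.

## Working session

There is one attempt and no reset: what is moved stays moved. The work goes in short steps, Python scripts to look and compute and a shell command to move; the robot and the scene stay as the last step left them, time stands still between calls to the robot, and variables do not carry over. Pictures are saved under pics/ and viewed, at most 10 in all, crops included, and the job is handed in when it is done.

```bash
mkdir -p pics
cat > h.py <<'E'
from station import sense, vision, order
import numpy as np, cv2
from scipy.spatial.transform import Rotation as R
def snap(n):
    s=sense(); d=vision.snapshot(n)
    if 'pose' in d: T=d['pose']
    else:
        W=np.eye(4); W[:3,:3]=R.from_quat(s['tool_rot']).as_matrix(); W[:3,3]=s['tcp_pos']; T=W@d['mount']
    d['T']=np.array(T); np.savez('last_%s.npz'%n,**{k:np.array(v) for k,v in d.items()})
    return d
def load(n): return dict(np.load('last_%s.npz'%n))
def px(d,u,v,z=None):
    """pixel->world by depth, or at plane height z"""
    r=cv2.undistortPoints(np.array([[[u,v]]],float),d['mtx'],d['dist'])[0,0]; r=np.array([r[0],r[1],1])
    T=d['T']
    if z is None:
        p=d['range_z'][int(v)-1:int(v)+2,int(u)-1:int(u)+2]; p=p[p>0]; k=np.median(p) if len(p) else np.nan
    else: k=(z-T[2,3])/(T[:3,:3]@r)[2]
    return T[:3,:3]@(r*k)+T[:3,3]
E
python3 - <<'E'
from h import *
for n in ['scene','side']:
    d=snap(n); cv2.imwrite(f'pics/{n}0.png',d['image']); print(n,d['T'].round(3).tolist())
print(sense())
E
```

```text
scene [[-0.763, 0.382, -0.522, 1.08], [0.646, 0.42, -0.637, 0.641], [-0.024, -0.823, -0.567, 0.579], [0.0, 0.0, 0.0, 1.0]]
side [[-0.869, -0.239, 0.433, 0.182], [-0.495, 0.438, -0.751, 0.812], [-0.01, -0.866, -0.499, 0.585], [0.0, 0.0, 0.0, 1.0]]
{'t': 0.1, 'q': array([-1.45949393e+00,  5.28389970e-01,  1.43378905e+00,  3.17239900e-05,
        1.18140808e+00, -1.78503358e-01]), 'qd': array([-0.00020203, -0.00187259, -0.00338377,  0.00059748, -0.00121555,
        0.00024791]), 'tau': array([ 6.43901676e-04, -4.43303919e+01, -1.78586537e+01, -2.75717193e-04,
        3.86300831e-03, -8.01145092e-06]), 'tcp_pos': array([ 0.17856372, -0.59825601,  0.22431646]), 'tool_rot': array([ 9.89520314e-01,  1.44390283e-01,  4.81610902e-05, -9.96165168e-04]), 'force': array([-0.35868466, -0.32538247, -0.52956494]), 'ft_torque': array([ 0.01736663, -0.02338547,  0.05970893]), 'gripper_force': 0.0, 'finger_gap': 1.0012217531464849}
```

View pics/scene0.png

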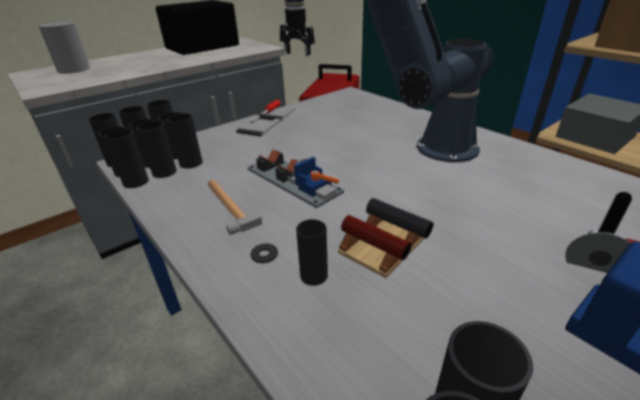

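View pics/side0.png

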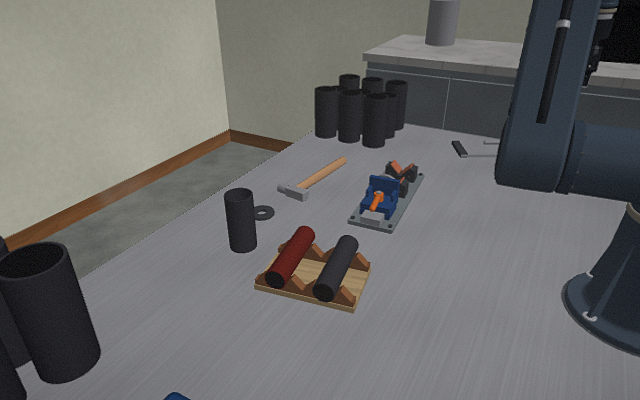

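The scene view shows the fixture at about (295,180) and the rack at (385,235), with the dark tube at (400,217). In the side view the fixture is at about (388,200) and the rack at (313,268), with the dark tube at (337,267) and the red tube to its left.

Run:
```python
from h import *
d=load('side'); cv2.imwrite('pics/side_c.png',cv2.resize(d['image'][150:310,240:440],None,fx=3.7,fy=3.7,interpolation=cv2.INTER_CUBIC))
for n,u,v in [('plateNearL',350,222),('plateNearR',389,230),('plateFarR',424,173)]: print(n,px(d,u,v,.012).round(3))
for n,u,v in [('rackNL',256,290),('rackNR',354,309),('rackFR',370,264)]: print(n,px(d,u,v,.012).round(3))
for n,u,v in [('tubeA',324,286),('tubeB',347,243),('tubemid',337,265)]: print(n,px(d,u,v).round(3))
```

```text
plateNearL [ 0.558 -0.015  0.012]
plateNearR [ 0.465 -0.027  0.012]
plateFarR [ 0.487 -0.351  0.012]
rackNL [0.61  0.29  0.012]
rackNR [0.426 0.246 0.012]
rackFR [0.453 0.111 0.012]
tubeA [0.473 0.271 0.064]
tubeB [0.492 0.141 0.069]
tubemid [0.478 0.213 0.069]
```

View pics/side_c.png

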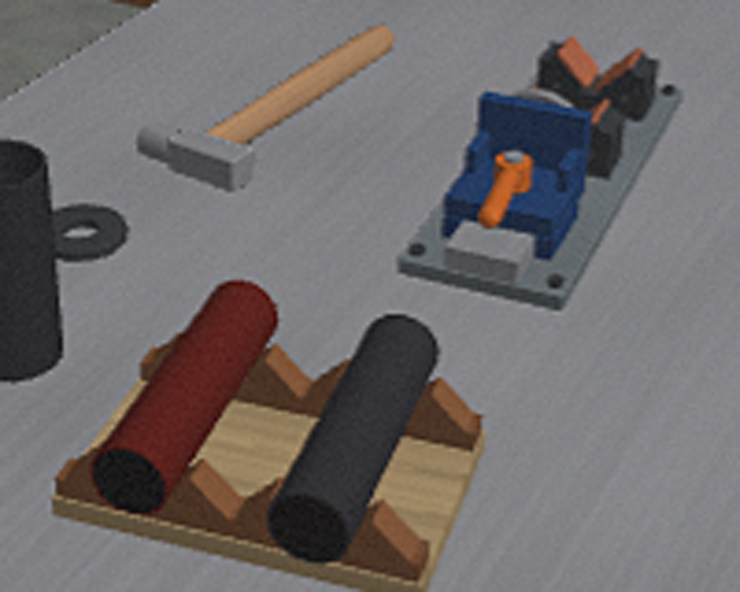

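The crop shows the fixture with its carriage end and lever at (510,190), pointing toward world +y. The plate corners are at (400,268), (562,306) and (682,92). The dark tube runs from (310,530) to (405,330) in the bay nearest the robot.

```bash
python3 -m crank '[{"dp":[0.57,0.92,0.2],"angular":[0,0,3.85]},{"dp":[0.57,0.92,0.2],"angular":[0,0,3.85]},{"dp":[0.57,0.92,0.2],"angular":[0,0,3.85]},{"dp":[0.57,0.92,0.2],"angular":[0,0,3.85]},{"dp":[0.57,0.92,0.2],"angular":[0,0,3.85]},{"dp":[0.57,0.92,0.2],"angular":[0,0,3.85]},{"dp":[0.57,0.92,0.2],"angular":[0,0,3.85]},{"dp":[0.57,0.92,0.2],"angular":[0,0,3.85]},{"dp":[0.57,0.92,0.2],"angular":[0,0,3.85]},{"dp":[0.57,0.92,0.2],"angular":[0,0,3.85]},{"dp":[0.57,0.92,0.2],"angular":[0,0,3.85]},{"dp":[0.57,0.92,0.2],"angular":[0,0,3.85]},{"dp":[0.57,0.92,0.2],"angular":[0,0,3.85]},{"dp":[0.57,0.92,0.2],"angular":[0,0,3.85]},{"dp":[0.57,0.92,0.2],"angular":[0,0,3.85]},{"dp":[0.57,0.92,0.2],"angular":[0,0,3.85]},{"dp":[0.57,0.92,0.2],"angular":[0,0,3.85]},{"dp":[0.57,0.92,0.2],"angular":[0,0,3.85]},{"dp":[0.57,0.92,0.2],"angular":[0,0,3.85]},{"dp":[0.57,0.92,0.2],"angular":[0,0,3.85]}]' 1
python3 - <<'E'
from h import *
d=snap('wrist'); cv2.imwrite('pics/w1.png',d['image']); print(sense()['q'].round(2),d['T'].round(3).tolist(),d['mtx'][0,0])
E
```

```text
t: 2.1
tcp_pos: [0.5208, -0.0455, 0.3451]
tool_rot: [0.683, 0.73, -0.0, -0.0]
force: [-0.0, -1.0, 0.0]
finger_gap: 0.002
gripper_force: 0.0
[-0.3   0.26  1.52  0.    1.36 -0.37] [[0.998, 0.064, 0.017, 0.515], [0.066, -0.964, -0.259, 0.02], [-0.001, 0.259, -0.966, 0.493], [0.0, 0.0, 0.0, 1.0]] 297.80705044982153
```

View pics/w1.png

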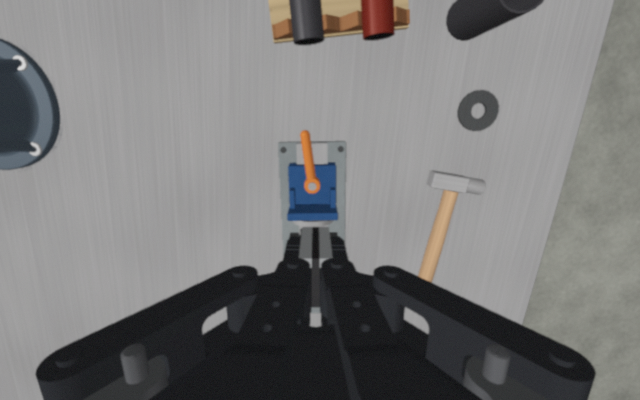

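The wrist view shows the plate's rear corners at (279,142) and (347,142), the lever pivot at (312,186), the tip at (305,134) and the carriage rear edge at v≈165. I'll enlarge it.

Run:
```python
from h import *
d=load('wrist'); cv2.imwrite('pics/w1c.png',cv2.resize(d['image'][120:250,240:400],None,fx=4.5,fy=4.5,interpolation=cv2.INTER_CUBIC))
```

```text
(no output)
```

View pics/w1c.png

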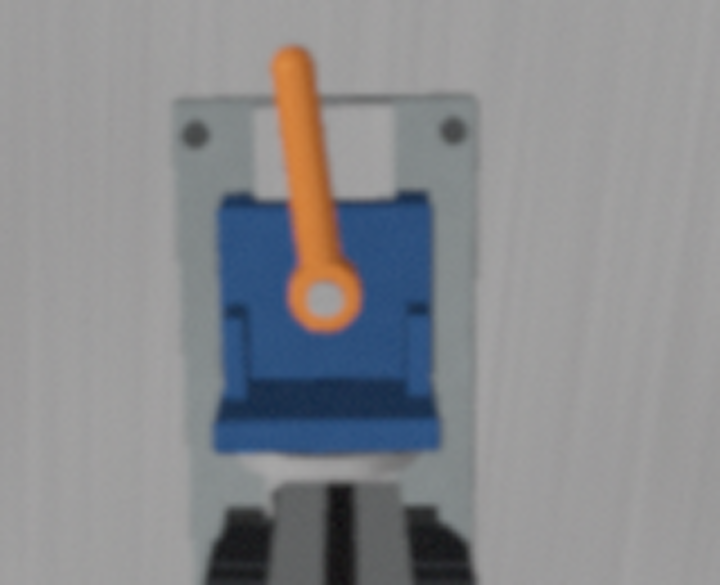

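Run:
```python
from h import *
d=load('wrist'); c=lambda x,y,z=None: px(d,240+x/4.5,120+y/4.5,z)
P={}
for n,x,y,z in [('RL',175,100,.012),('RR',475,97,.012),('L2',192,500,.012),('R2',474,490,.012),('sadL',222,200,.046),('sadR',430,202,.046),('pivot',324,300,.07),('tip',292,62,.068),('plL',218,420,.088),('plR',438,420,.088)]:
    P[n]=c(x,y,z); print(n,P[n].round(4),c(x,y).round(4))
s=load('side'); q=lambda x,y:px(s,240+x/3.7,150+y/3.7,.012)
for n,x,y in [('NL',400,268),('NR',562,306),('FR',682,92)]: print(n,q(x,y).round(4))
# rack: tubes in wrist view, near end + side view top line
for u,v in [(312,38),(303,5),(384,32),(376,3)]: print('tube',px(d,u,v).round(4))
# tube fit from side depth
pts=[]
for v in range(236,292,2):
    for u in range(310,362,2):
        b=s['image'][v,u].astype(int)
        p=px(s,u,v)
        if b.max()<75 and .045<p[2]<.075: pts.append(p)
pts=np.array(pts); print(len(pts)); 
top=pts[pts[:,2]>.064]; m=top.mean(0); w=np.linalg.svd(top-m)[2][0]; print('tube top mean',m.round(4),'dir',w.round(3),pts.min(0).round(3),pts.max(0).round(3))
```

```text
RL [ 0.46   -0.0289  0.012 ] [ 0.4589 -0.0299  0.0018]
RR [ 0.5665 -0.0208  0.012 ] [ 0.5668 -0.021   0.0093]
L2 [ 0.4719 -0.1812  0.012 ] [ 0.4716 -0.1826  0.0085]
R2 [ 0.58   -0.1698  0.012 ] [ 0.5801 -0.1703  0.0107]
sadL [ 0.4809 -0.0578  0.046 ] [ 0.4793 -0.0614  0.0251]
sadR [ 0.551  -0.0538  0.046 ] [ 0.5523 -0.0565  0.03  ]
pivot [ 0.5173 -0.0842  0.07  ] [ 0.5173 -0.0842  0.07  ]
tip [ 0.5025 -0.009   0.068 ] [ 0.5026 -0.0088  0.0715]
plL [ 0.486  -0.1214  0.088 ] [ 0.4858 -0.1222  0.0856]
plR [ 0.5561 -0.1167  0.088 ] [ 0.5563 -0.1174  0.086 ]
NL [ 0.5612 -0.0108  0.012 ]
NR [ 0.4555 -0.0193  0.012 ]
FR [ 0.4823 -0.3396  0.012 ]
tube [0.5047 0.1144 0.0672]
tube [0.4909 0.1516 0.0685]
tube [0.5972 0.1273 0.0691]
tube [0.5832 0.1604 0.0675]
333
tube top mean [0.4863 0.2013 0.068 ] dir [-0.169  0.986  0.001] [0.457 0.113 0.045] [0.575 0.275 0.071]
```

Fixture centre is about (0.526, -0.184) with yaw about 4.6°, so the carriage is about 26 mm from home and the lever at about 0.11 rad. I'll check the finger envelope, then go down behind the saddle.

```bash
python3 -m crank '[{"dp":[0.09,0.1,-1],"angular":[0,0,0.1]},{"dp":[0.09,0.1,-1],"angular":[0,0,0.1]},{"dp":[0.09,0.1,-1],"angular":[0,0,0.1]},{"dp":[0.09,0.1,-1],"angular":[0,0,0.1]},{"dp":[0.09,0.1,-1],"angular":[0,0,0.1]},{"dp":[0.09,0.1,-1],"angular":[0,0,0.1]},{"dp":[0.09,0.1,-1],"angular":[0,0,0.1]},{"dp":[0.09,0.1,-1],"angular":[0,0,0.1]},{"dp":[0,0,0],"angular":[0,0,0]}]'
python3 - <<'E'
from h import *
d=load('wrist'); M=d['mount']
v,u=np.mgrid[200:400:2,150:500:2]; z=d['range_z'][v,u]; k=(z>0.03)&(z<.3)
r=cv2.undistortPoints(np.stack([u[k],v[k]],1).astype(float)[:,None],d['mtx'],d['dist'])[:,0]
p=np.c_[r,np.ones(len(r))]*z[k][:,None]@M[:3,:3].T+M[:3,3]
for a in np.arange(.02,-.07,-.01):
    s=p[(p[:,2]<a)&(p[:,2]>a-.01)]
    if len(s): print(round(a-.005,3),len(s),'x',s[:,0].min().round(3),s[:,0].max().round(3),'y',s[:,1].min().round(3),s[:,1].max().round(3))
E
```

```text
t: 3.05
tcp_pos: [0.5391, -0.0221, 0.1015]
tool_rot: [0.679, 0.734, -0.002, -0.004]
force: [-0.7, -0.5, -0.4]
finger_gap: 0.002
gripper_force: 0.0
-0.015 100 x 0.007 0.012 y -0.014 0.012
-0.025 131 x 0.007 0.012 y -0.015 0.012
-0.035 126 x 0.007 0.012 y -0.015 0.012
-0.045 236 x -0.01 0.014 y -0.022 0.02
-0.055 809 x -0.012 0.015 y -0.039 0.034
-0.065 1374 x -0.008 0.017 y -0.045 0.042
```

```bash
python3 -m crank '[{"dp":[0.06,0,-0.8],"angular":[0,0,0]},{"dp":[0.06,0,-0.85],"angular":[0,0,0]},{"dp":[0,0,0],"angular":[0,0,0]},{"dp":[0.02,-0.25,0],"angular":[0,0,0]},{"dp":[0.02,-0.25,0],"angular":[0,0,0]},{"dp":[0.02,-0.25,0],"angular":[0,0,0]},{"dp":[0.02,-0.25,0],"angular":[0,0,0]},{"dp":[0.02,-0.2,0],"angular":[0,0,0]},{"dp":[0,0,0],"angular":[0,0,0]}]'
```

```text
t: 3.95
tcp_pos: [0.5493, -0.0601, 0.0561]
tool_rot: [0.68, 0.733, 0.0, 0.001]
force: [0.7, -0.9, 0.2]
finger_gap: 0.0
gripper_force: 0.0
```

```bash
python3 -m crank '[{"dp":[0.01,-0.15,-0.05],"angular":[0,0,0]},{"dp":[0.01,-0.1,0],"angular":[0,0,0]}]'; python3 -m crank '[{"dp":[0,-0.07,0],"angular":[0,0,0]},{"dp":[0,-0.05,0],"angular":[0,0,0]}]';python3 -m crank '[{"dp":[0,-0.07,0],"angular":[0,0,0]},{"dp":[0,0,0],"angular":[0,0,0]}]'
```

```text
t: 4.15
tcp_pos: [0.5492, -0.0665, 0.054]
tool_rot: [0.679, 0.734, -0.0, -0.0]
force: [-0.1, -0.2, -0.0]
finger_gap: 0.002
gripper_force: 0.0
t: 4.35
tcp_pos: [0.5494, -0.0701, 0.0541]
tool_rot: [0.679, 0.734, -0.0, -0.0]
force: [-0.3, 0.6, -0.5]
finger_gap: -0.002
gripper_force: 0.0
t: 4.55
tcp_pos: [0.5495, -0.0723, 0.0542]
tool_rot: [0.679, 0.734, 0.0, 0.0]
force: [-1.1, 0.0, 0.5]
finger_gap: 0.002
gripper_force: 0.0
```

Run:
```python
from h import *
d=snap('side'); s=d['image'][150:240,330:440]
w=snap('wrist')['image'][100:400,150:490]
cv2.imwrite('pics/c2.png',np.hstack([cv2.resize(s,(440,360),interpolation=cv2.INTER_CUBIC),cv2.resize(w,(360,360))]))
```

```text
(no output)
```

View pics/c2.png

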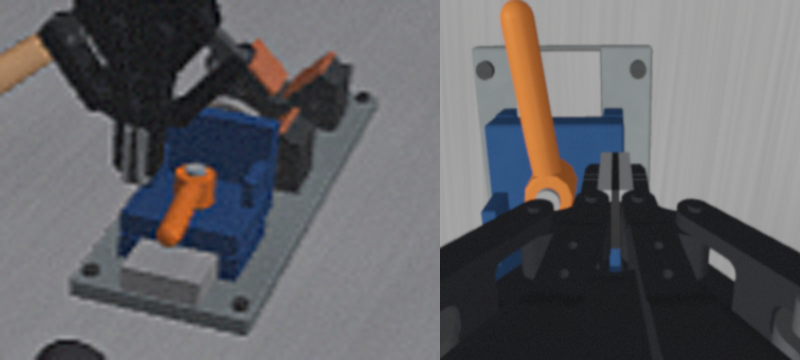

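The fingertips, at (615,155) in the right half, appear over the saddle rather than behind it. I'll check the tip height by depth.

Run:
```python
from h import *
d=load('wrist')
print(d['mount'].round(3).tolist())
for v in range(200,262,4):
    print(v,[px(d,u,v).round(3).tolist() for u in (308,322)])
s=load('side')
for u,v in [(362,187),(362,193),(358,190),(366,194),(366,190)]: print('side',px(s,u,v).round(3))
```

```text
[[0.0, -0.966, -0.259, 0.066], [1.0, 0.0, 0.0, -0.001], [-0.0, -0.259, 0.966, -0.148], [0.0, 0.0, 0.0, 1.0]]
200 [[0.543, -0.055, 0.039], [0.551, -0.055, 0.037]]
204 [[0.543, -0.055, 0.045], [0.551, -0.055, 0.044]]
208 [[0.543, -0.057, 0.046], [0.551, -0.057, 0.045]]
212 [[0.543, -0.06, 0.046], [0.551, -0.059, 0.045]]
216 [[0.543, -0.062, 0.046], [0.551, -0.062, 0.045]]
220 [[0.544, -0.064, 0.046], [0.551, -0.064, 0.045]]
224 [[0.544, -0.067, 0.046], [0.552, -0.066, 0.046]]
228 [[0.544, -0.061, 0.067], [0.551, -0.06, 0.066]]
232 [[0.544, -0.061, 0.071], [0.55, -0.06, 0.071]]
236 [[0.544, -0.061, 0.076], [0.55, -0.06, 0.076]]
240 [[0.544, -0.061, 0.081], [0.55, -0.06, 0.08]]
244 [[0.544, -0.061, 0.085], [0.55, -0.06, 0.085]]
248 [[0.544, -0.061, 0.089], [0.55, -0.06, 0.089]]
252 [[0.544, -0.061, 0.092], [0.55, -0.061, 0.092]]
256 [[0.544, -0.061, 0.096], [0.55, -0.06, 0.096]]
260 [[0.545, -0.062, 0.097], [0.55, -0.061, 0.098]]
side [ 0.552 -0.061  0.085]
side [ 0.551 -0.062  0.069]
side [ 0.563 -0.063  0.073]
side [ 0.542 -0.065  0.067]
side [ 0.542 -0.064  0.078]
```

The tips really are at z≈0.066, about 12 mm behind the reported TCP, and the carriage hasn't moved. I'll back off, go lower and watch the force.

```bash
python3 -m crank '[{"dp":[-0.08,0.7,0],"angular":[0,0,0]},{"dp":[-0.08,0.7,0],"angular":[0,0,0]},{"dp":[0,0,-0.3],"angular":[0,0,0]},{"dp":[0,0,-0.3],"angular":[0,0,0]},{"dp":[0,0,-0.2],"angular":[0,0,0]},{"dp":[0,0,0],"angular":[0,0,0]}]'
python3 - <<'E'
from h import *
d=snap('wrist')
for v in range(200,250,4):
    print(v,[px(d,u,v).round(3).tolist() for u in (308,322)])
s=snap('side'); print(sense()['tcp_pos'])
cv2.imwrite('pics/c3.png',np.hstack([cv2.resize(s['image'][150:240,330:440],(440,360),interpolation=cv2.INTER_CUBIC),cv2.resize(d['image'][100:400,150:490],(360,360))]))
E
```

```text
t: 5.25
tcp_pos: [0.5441, -0.0307, 0.0289]
tool_rot: [0.68, 0.733, -0.001, -0.001]
force: [0.1, -0.3, -0.2]
finger_gap: 0.002
gripper_force: 0.0
200 [[0.537, -0.017, -0.001], [0.546, -0.017, -0.0]]
204 [[0.537, -0.02, -0.0], [0.546, -0.019, -0.0]]
208 [[0.538, -0.022, 0.0], [0.546, -0.022, 0.0]]
212 [[0.538, -0.022, 0.009], [0.546, -0.022, 0.008]]
216 [[0.538, -0.024, 0.011], [0.546, -0.023, 0.012]]
220 [[0.538, -0.026, 0.011], [0.546, -0.026, 0.011]]
224 [[0.538, -0.029, 0.011], [0.547, -0.028, 0.011]]
228 [[0.538, -0.019, 0.041], [0.545, -0.019, 0.04]]
232 [[0.539, -0.019, 0.046], [0.545, -0.019, 0.046]]
236 [[0.539, -0.019, 0.051], [0.545, -0.019, 0.051]]
240 [[0.539, -0.019, 0.055], [0.545, -0.019, 0.056]]
244 [[0.539, -0.019, 0.06], [0.545, -0.019, 0.059]]
248 [[0.539, -0.019, 0.063], [0.545, -0.019, 0.063]]
[ 0.54463778 -0.03073424  0.02978327]
```

View pics/c3.png

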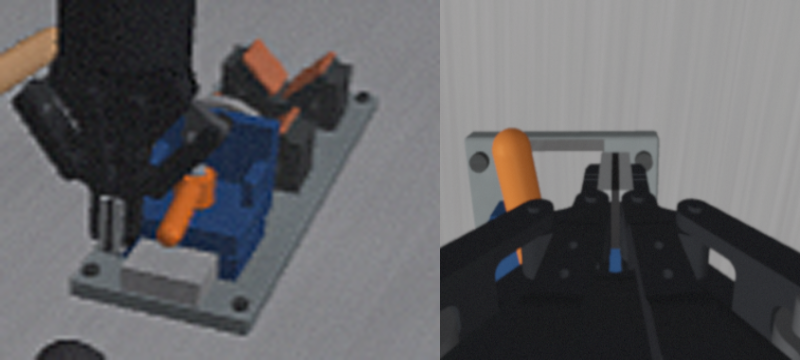

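Tips are at z≈0.040 behind the saddle's rear face. Now I'll push.

```bash
python3 -m crank '[{"dp":[0.02,-0.2,-0.1],"angular":[0,0,0]},{"dp":[0.02,-0.2,0],"angular":[0,0,0]},{"dp":[0.02,-0.2,0],"angular":[0,0,0]},{"dp":[0.02,-0.2,0],"angular":[0,0,0]},{"dp":[0.02,-0.2,0],"angular":[0,0,0]}]'; python3 -m crank '[{"dp":[0.01,-0.1,0],"angular":[0,0,0]},{"dp":[0.01,-0.1,0],"angular":[0,0,0]}]'; python3 -m crank '[{"dp":[0.0,-0.08,0],"angular":[0,0,0]}]';python3 -m crank '[{"dp":[0.0,-0.08,0],"angular":[0,0,0]}]'
```

```text
t: 5.85
tcp_pos: [0.5474, -0.0603, 0.0272]
tool_rot: [0.68, 0.734, 0.0, -0.0]
force: [0.2, 3.2, -0.8]
finger_gap: 0.003
gripper_force: 1.7
t: 6.05
tcp_pos: [0.5479, -0.0662, 0.0272]
tool_rot: [0.68, 0.734, -0.0, -0.0]
force: [-0.6, 2.6, -0.7]
finger_gap: 0.002
gripper_force: 1.6
t: 6.15
tcp_pos: [0.548, -0.0686, 0.0272]
tool_rot: [0.679, 0.734, -0.0, -0.0]
force: [-0.2, 2.7, -0.7]
finger_gap: 0.002
gripper_force: 1.6
t: 6.25
tcp_pos: [0.5481, -0.0695, 0.0272]
tool_rot: [0.68, 0.733, 0.001, -0.001]
force: [2.5, 15.4, 1.2]
finger_gap: -0.002
gripper_force: 7.4
```

Carriage is home: 15 N at the expected position. Next I'll work out the lever sweep.

```bash
python3 -m crank '[{"dp":[0.0,-0.04,0],"angular":[0,0,0]},{"dp":[0,0.25,0],"angular":[0,0,0]},{"dp":[0,0.35,0.45],"angular":[0,0,0]},{"dp":[0,0,0],"angular":[0,0,0]}]'
cat >> h.py <<'E'
YAW=np.radians(4.6); C=np.array([.526,-.1844]); RF=np.array([[np.cos(YAW),-np.sin(YAW)],[np.sin(YAW),np.cos(YAW)]])
fx=lambda p: C+RF@np.array(p); inv=lambda w: RF.T@(np.array(w)[:2]-C)
E
python3 - <<'E'
from h import *
p=sense()['tcp_pos']; print(p.round(4),inv(p).round(4)); a=p[:2]
for th in [.05,.2,.35,.5,.65,.8,.95,1.1,1.2,1.3,1.4,1.5,1.56]:
    h=.014*np.cos(th)+.0115*np.sin(th)+.007
    b=fx(np.array([0,.075])+.055*np.array([-np.sin(th),np.cos(th)])+h*np.array([np.cos(th),np.sin(th)]))
    print(th,((b-a)/.03).round(2)); a=b
E
```

```text
t: 6.65
tcp_pos: [0.5493, -0.0536, 0.0425]
tool_rot: [0.679, 0.734, 0.001, 0.002]
force: [-0.3, -0.4, 0.6]
finger_gap: 0.001
gripper_force: 0.0
[ 0.5493 -0.0536  0.0425] [0.0338 0.1285]
0.05 [-0.5   0.04]
0.2 [-0.24  0.06]
0.35 [-0.26  0.03]
0.5 [-0.28 -0.01]
0.65 [-0.29 -0.06]
0.8 [-0.28 -0.11]
0.95 [-0.27 -0.17]
1.1 [-0.24 -0.22]
1.2 [-0.14 -0.17]
1.3 [-0.12 -0.19]
1.4 [-0.1  -0.21]
1.5 [-0.08 -0.22]
1.56 [-0.03 -0.14]
```

```bash
python3 -m crank '[{"dp":[-0.5,0.04,0],"angular":[0,0,0]},{"dp":[-0.24,0.06,0],"angular":[0,0,0]},{"dp":[-0.26,0.03,0],"angular":[0,0,0]},{"dp":[-0.28,-0.01,0],"angular":[0,0,0]},{"dp":[-0.29,-0.06,0],"angular":[0,0,0]},{"dp":[-0.28,-0.11,0],"angular":[0,0,0]},{"dp":[-0.27,-0.17,0],"angular":[0,0,0]}]'; python3 -m crank '[{"dp":[-0.24,-0.22,0],"angular":[0,0,0]},{"dp":[-0.14,-0.17,0],"angular":[0,0,0]},{"dp":[-0.12,-0.19,0],"angular":[0,0,0]},{"dp":[-0.1,-0.21,0],"angular":[0,0,0]}]'; python3 -m crank '[{"dp":[-0.08,-0.15,0],"angular":[0,0,0]}]'; python3 -m crank '[{"dp":[-0.01,-0.07,0],"angular":[0,0,0]}]'
```

```text
t: 7.35
tcp_pos: [0.4837, -0.0607, 0.0406]
tool_rot: [0.679, 0.734, -0.0, -0.0]
force: [1.9, 1.0, -0.6]
finger_gap: -0.002
gripper_force: 0.9
t: 7.75
tcp_pos: [0.4661, -0.0847, 0.0406]
tool_rot: [0.68, 0.734, -0.0, -0.0]
force: [1.3, 1.8, -0.5]
finger_gap: 0.001
gripper_force: 1.1
t: 7.85
tcp_pos: [0.4638, -0.0894, 0.0406]
tool_rot: [0.68, 0.734, -0.0, -0.0]
force: [1.6, 1.9, -0.6]
finger_gap: 0.005
gripper_force: 1.1
t: 7.95
tcp_pos: [0.4633, -0.0913, 0.0406]
tool_rot: [0.68, 0.734, -0.0, -0.001]
force: [1.0, 2.1, 0.3]
finger_gap: 0.001
gripper_force: 1.0
```

Contact holds at about 2 N. I'll continue to the end stop in small steps.

```bash
for i in 1 2 3 4; do python3 -m crank '[{"dp":[0,-0.05,0],"angular":[0,0,0]}]' | grep -E "tcp|^force"; done
```

```text
tcp_pos: [0.4632, -0.0924, 0.0406]
force: [0.3, 2.7, -0.9]
tcp_pos: [0.4631, -0.0928, 0.0405]
force: [2.5, 10.2, 1.1]
tcp_pos: [0.463, -0.0931, 0.0405]
force: [4.5, 15.6, 0.8]
tcp_pos: [0.4629, -0.0933, 0.0405]
force: [7.1, 21.7, 1.4]
```

Lever is at its stop. Next I'll retreat and look at the rack from above, gripper opening.

```bash
python3 -m crank '[{"dp":[0,0.5,0],"angular":[0,0,0]},{"dp":[0,0.3,0.5],"angular":[0,0,0]},{"dp":[0.1,0.7,1],"angular":[0,0,1]},{"dp":[0.1,0.8,1],"angular":[0,0,1]},{"dp":[0.1,0.8,1],"angular":[0,0,1]},{"dp":[0.1,0.8,1],"angular":[0,0,1]},{"dp":[0.1,0.8,1],"angular":[0,0,1]},{"dp":[0.1,0.8,1],"angular":[0,0,1]},{"dp":[0.1,0.8,1],"angular":[0,0,1]},{"dp":[0,0.8,1],"angular":[0,0,0]},{"dp":[0,0,0],"angular":[0,0,0]},{"dp":[0,0,0],"angular":[0,0,0]}]' 0
python3 - <<'E'
from h import *
d=snap('wrist'); s=snap('side'); print(sense()['tcp_pos'])
cv2.imwrite('pics/c4.png',np.hstack([d['image'][0:400,100:600],cv2.resize(s['image'][150:240,330:410],(290,400),interpolation=cv2.INTER_CUBIC)]))
E
```

```text
t: 9.55
tcp_pos: [0.4845, 0.1162, 0.2959]
tool_rot: [0.633, 0.774, -0.0, 0.001]
force: [-0.1, -0.3, -0.8]
finger_gap: 0.999
gripper_force: 0.0
[0.48369261 0.11537896 0.29435408]
```

View pics/c4.png

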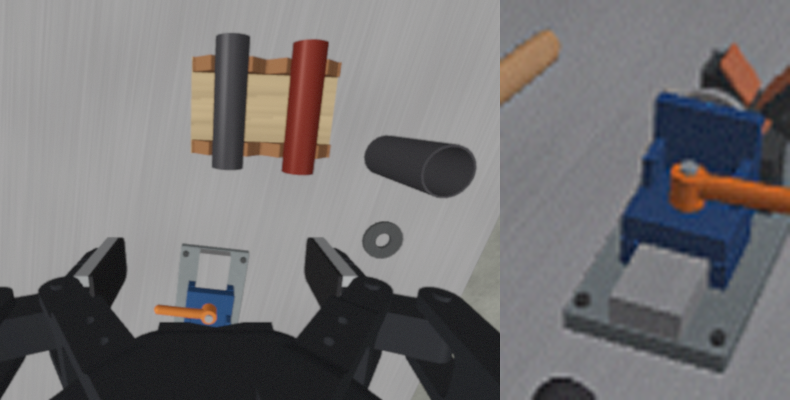

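The lever now points to the fixture's -x side, (158,310) from pivot (209,315), and the carriage is home. The dark tube runs from (333,37) to (328,167) in full-image pixels. I'll fit it from depth and measure the open fingertips.

Run:
```python
from h import *
d=load('wrist'); P=[]
for v in range(30,176,2):
    for u in range(308,356,2):
        p=px(d,u,v)
        if d['image'][v,u].max()<100 and .05<p[2]<.08: P.append(p)
P=np.array(P); print(len(P))
# axis fit: cylinder radius .0212, axis z .048
from scipy.optimize import least_squares
def f(a):
    n=np.array([-np.sin(a[1]),np.cos(a[1])]); t=(P[:,:2]-[a[0],.2]); e=t[:,0]*n[1]-t[:,1]*n[0]
    return np.hypot(e,P[:,2]-a[2])-.0212
r=least_squares(f,[.487,.2,.048],loss='soft_l1',f_scale=.001); a=r.x
n=np.array([-np.sin(a[1]),np.cos(a[1])]); s=(P[:,:2]-[a[0],.2])@n
lo,hi=np.percentile(s,[.5,99.5]); print('x0,yaw deg,z',a[0].round(4),np.degrees(a[1]).round(2),a[2].round(4),'len',hi-lo,'mid',(np.array([a[0],.2])+n*(lo+hi)/2).round(4))
W=d['T']@np.linalg.inv(d['mount'])
for u,v in [(222,242),(214,255),(205,270),(418,242),(428,255),(440,270)]:
    p=px(d,u,v); print(u,v,(W[:3,:3].T@(p-W[:3,3])).round(4))
for n_,u,v,z in [('RL',282,245,.012),('RR',349,250,.012),('pivot',309,315,.07),('tip',258,310,.068)]:
    p=px(d,u,v,z); print(n_,p.round(4),inv(p).round(4))
```

```text
997
x0,yaw deg,z 0.4858 9.56 0.0475 len 0.15657689053209467 mid [0.4868 0.194 ]
222 242 [ 0.0094 -0.0437 -0.0232]
214 255 [ 0.0085 -0.0438 -0.0342]
205 270 [ 0.0074 -0.044  -0.0446]
418 242 [ 0.0115  0.0441 -0.0276]
428 255 [ 0.012   0.0435 -0.0412]
440 270 [ 0.0118  0.0437 -0.0525]
RL [ 0.4594 -0.0274  0.012 ] [-0.0538  0.1618]
RR [ 0.565  -0.0147  0.012 ] [0.0525 0.166 ]
pivot [ 0.5187 -0.1017  0.07  ] [-0.0007  0.083 ]
tip [ 0.4439 -0.1098  0.068 ] [-0.0758  0.0809]
```

```bash
python3 -m crank '[{"dp":[0.02,0.53,-1],"angular":[0,0,-0.37]},{"dp":[0.02,0.53,-1],"angular":[0,0,-0.37]},{"dp":[0.02,0.52,-1],"angular":[0,0,-0.37]},{"dp":[0.02,0.52,-1],"angular":[0,0,-0.37]},{"dp":[0.02,0.52,-1],"angular":[0,0,-0.37]},{"dp":[0,0,-0.9],"angular":[0,0,0]},{"dp":[0,0,-0.9],"angular":[0,0,0]},{"dp":[0,0,-0.9],"angular":[0,0,0]},{"dp":[0,0,-0.9],"angular":[0,0,0]},{"dp":[0,0,-0.5],"angular":[0,0,0]},{"dp":[0,0,0],"angular":[0,0,0]}]'
```

```text
t: 10.75
tcp_pos: [0.485, 0.193, 0.0194]
tool_rot: [0.646, 0.763, -0.003, -0.003]
force: [-0.4, -0.9, -0.5]
finger_gap: 1.002
gripper_force: 0.0
```

```bash
python3 -m crank '[{"dp":[0.04,0,-0.1],"angular":[0,0,0]},{"dp":[0,0,0],"angular":[0,0,0]},{"dp":[0,0,0],"angular":[0,0,0]},{"dp":[0,0,0],"angular":[0,0,0]},{"dp":[0,0,0],"angular":[0,0,0]},{"dp":[0,0,0],"angular":[0,0,0]},{"dp":[0,0,0],"angular":[0,0,0]},{"dp":[0,0,0],"angular":[0,0,0]}]' 1 80; python3 -m crank '[{"dp":[0,0,0.3],"angular":[0,0,0]},{"dp":[0,0,0.8],"angular":[0,0,0]},{"dp":[0,0,1],"angular":[0,0,0]},{"dp":[0,0,1],"angular":[0,0,0]},{"dp":[0,0,0.8],"angular":[0,0,0]},{"dp":[0,0,0],"angular":[0,0,0]},{"dp":[0,0,0],"angular":[0,0,0]}]'
python3 - <<'E'
from h import *
d=snap('wrist'); s=snap('side'); print(sense()['tcp_pos'])
cv2.imwrite('pics/c5.png',np.hstack([d['image'][0:400,100:540],s['image'][0:400,240:540]]))
E
```

```text
t: 11.55
tcp_pos: [0.4875, 0.1941, 0.0208]
tool_rot: [0.646, 0.764, -0.001, -0.001]
force: [-2.8, -2.2, 5.6]
finger_gap: 0.479
gripper_force: 80.0
t: 12.25
tcp_pos: [0.4892, 0.1947, 0.1369]
tool_rot: [0.646, 0.764, 0.001, 0.0]
force: [0.4, 0.2, -3.2]
finger_gap: 0.471
gripper_force: 81.6
[0.48797763 0.19439134 0.1354543 ]
```

View pics/c5.png

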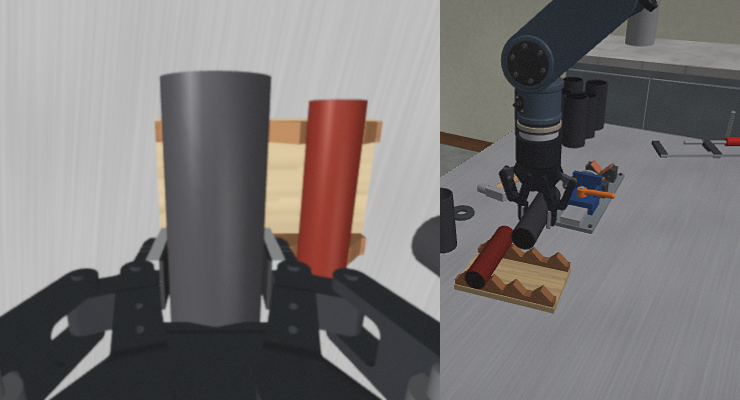

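The tube is lifted and straight in the gripper, far end edge at v≈73, and the red tube is still in its bay. I'll measure the tube in the tool frame.

Run:
```python
from h import *
from scipy.optimize import least_squares
d=load('wrist'); W=d['T']@np.linalg.inv(d['mount']); P=[]
for v in range(60,300,3):
    for u in range(255,375,3):
        im=d['image'][v,u].astype(int); p=px(d,u,v)
        if im.max()-im.min()<25 and im.max()<140 and p[2]>.12: P.append(W[:3,:3].T@(p-W[:3,3]))
P=np.array(P); print(len(P))
def f(a): return np.hypot((P[:,1]-a[0]-a[1]*(P[:,0]-.04)),P[:,2]-a[2]-a[3]*(P[:,0]-.04))-.0212
r=least_squares(f,[0,0,-.03,0],loss='soft_l1',f_scale=.001); print('y,dy/dx,z,dz/dx at x=.04',r.x.round(4),'x range',np.percentile(P[:,0],[.2,1,99,99.8]).round(4),np.abs(r.fun).mean())
p=W[:3,3]; print('tool yaw',np.degrees(np.arctan2(W[1,0],W[0,0])),p)
```

```text
2722
y,dy/dx,z,dz/dx at x=.04 [-0.0012  0.     -0.0267  0.0022] x range [-0.0092 -0.0056  0.0785  0.079 ] 0.0005681965778469311
tool yaw 99.55670109694732 [0.4891855  0.19466793 0.1369287 ]
```

```bash
python3 -m crank '[{"dp":[0.09,-0.91,0],"angular":[0,0,-0.29]},{"dp":[0.09,-0.91,0],"angular":[0,0,-0.29]},{"dp":[0.09,-0.91,0],"angular":[0,0,-0.29]},{"dp":[0.09,-0.91,0],"angular":[0,0,-0.29]},{"dp":[0.09,-0.91,0],"angular":[0,0,-0.29]},{"dp":[0.09,-0.91,0],"angular":[0,0,-0.29]},{"dp":[0.09,-0.91,0],"angular":[0,0,-0.29]},{"dp":[0.09,-0.91,0],"angular":[0,0,-0.29]},{"dp":[0.09,-0.91,0],"angular":[0,0,-0.29]},{"dp":[0.09,-0.91,0],"angular":[0,0,-0.29]},{"dp":[0.09,-0.91,0],"angular":[0,0,-0.29]},{"dp":[0.09,-0.91,0],"angular":[0,0,-0.29]},{"dp":[0.09,-0.91,0],"angular":[0,0,-0.29]},{"dp":[0.09,-0.91,0],"angular":[0,0,-0.29]},{"dp":[0.09,-0.91,0],"angular":[0,0,-0.29]},{"dp":[0.09,-0.91,0],"angular":[0,0,-0.3]},{"dp":[0.09,-0.89,0],"angular":[0,0,-0.3]},{"dp":[0,0,0],"angular":[0,0,0]},{"dp":[0,0,0],"angular":[0,0,0]}]'
python3 - <<'E'
from h import *
d=snap('wrist'); s=snap('side'); st=sense(); print(st['tcp_pos'],st['force'],inv(st['tcp_pos']))
cv2.imwrite('pics/c6.png',np.hstack([d['image'][0:400,130:510],cv2.resize(s['image'][140:240,330:435],(420,400),interpolation=cv2.INTER_CUBIC)]))
E
```

```text
t: 14.25
tcp_pos: [0.5338, -0.2687, 0.1346]
tool_rot: [0.679, 0.734, -0.0, -0.002]
force: [0.4, 1.0, -2.7]
finger_gap: 0.473
gripper_force: 81.6
[ 0.53388173 -0.26743521  0.13515128] [-0.78990129  0.12697012 -3.58410557] [ 0.00119701 -0.08339985]
```

View pics/c6.png

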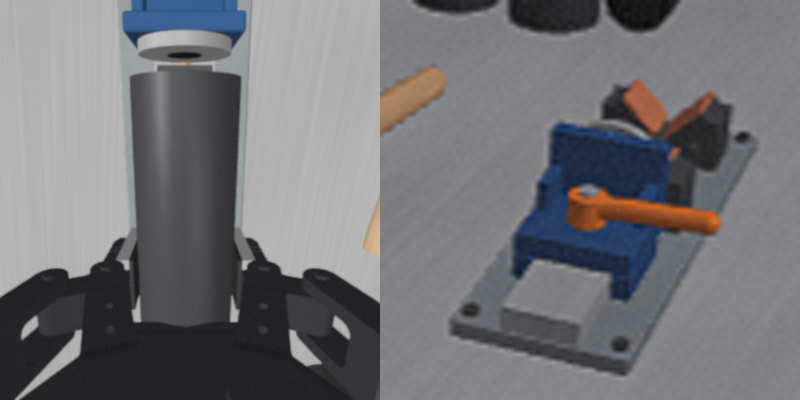

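Wrist view: the tube is aligned with the fixture. The flange sits at (137..232, 30..60), with the face plate top edge running (123,15) to (245,15). I'll check the lateral offset and flange y from these.

Run:
```python
from h import *
d=load('wrist')
for n,u,v,z in [('plL',253,14,.088),('plR',375,14,.088),('plateL',254,80,.012),('plateR',378,80,.012),('flL',267,42,.06),('flR',362,42,.06)]:
    print(n,inv(px(d,u,v,z)).round(4),px(d,u,v).round(3))
# points on the flange face: depth samples within z .035-.092, fixture y
F=[]
for v in range(35,64):
    for u in range(270,360,3):
        p=px(d,u,v)
        if .03<p[2]<.1: F.append([*inv(p),p[2]])
F=np.array(F); f=F[F[:,1]<.06]; print(len(f)); 
for z in (.06,.07,.08,.09):
    k=abs(f[:,2]-z)<.005; print(z,k.sum(),np.median(f[k,1]) if k.any() else 0, (f[k,0].min(),f[k,0].max()) if k.any() else 0)
W=d['T']@np.linalg.inv(d['mount']); e=px(d,315,80); print('tube end tool',(W[:3,:3].T@(e-W[:3,3])).round(4))
```

```text
plL [-0.0368  0.0379] [ 0.486 -0.149  0.087]
plR [0.0349 0.0378] [ 0.558 -0.144  0.087]
plateL [-0.053   0.0092] [ 0.472 -0.179  0.012]
plateR [0.0534 0.0091] [ 0.581 -0.17   0.   ]
flL [-0.0333  0.0288] [ 0.491 -0.159  0.065]
flR [0.0318 0.0287] [ 0.555 -0.153  0.061]
774
0.06 67 0.02065784760760706 (np.float64(-0.03195156369421839), np.float64(0.028543233187692446))
0.07 98 0.020389099761072255 (np.float64(-0.03085881859159106), np.float64(0.027597128819034415))
0.08 195 0.02157235514080597 (np.float64(-0.029019221800815443), np.float64(0.02646137630275708))
0.09 276 0.02301575578968125 (np.float64(-0.020360662987565392), np.float64(0.017930037061436963))
tube end tool [ 0.0763 -0.0014 -0.0477]
```

```bash
python3 -m crank '[{"dp":[-0.03,0,-1],"angular":[0,0,0]},{"dp":[0,0,-1],"angular":[0,0,0]},{"dp":[-0.02,0.3,0],"angular":[0,0,0]},{"dp":[-0.03,0.3,0],"angular":[0,0,0]},{"dp":[0,0,-0.4],"angular":[0,0,0]},{"dp":[0,0,-0.4],"angular":[0,0,0]},{"dp":[0,0,-0.3],"angular":[0,0,0]},{"dp":[0,0,0],"angular":[0,0,0]},{"dp":[0,0,0],"angular":[0,0,0]},{"dp":[0,0,0],"angular":[0,0,0]}]'
```

```text
t: 15.35
tcp_pos: [0.5329, -0.2514, 0.044]
tool_rot: [0.678, 0.735, 0.0, 0.0]
force: [0.9, 0.0, -3.2]
finger_gap: 0.478
gripper_force: 82.0
```

```bash
python3 -m crank '[{"dp":[-0.03,0,-0.15],"angular":[0,0,0]},{"dp":[0,0,-0.13],"angular":[0,0,0]},{"dp":[0,0,0],"angular":[0,0,0]}]';  for i in 1 2 3; do python3 -m crank '[{"dp":[-0.005,0.06,0],"angular":[0,0,0]}]' | grep -E "tcp|^force"; done
```

```text
t: 15.65
tcp_pos: [0.5312, -0.2507, 0.0347]
tool_rot: [0.678, 0.735, -0.0, -0.001]
force: [-0.4, 0.2, -4.8]
finger_gap: 0.472
gripper_force: 82.0
tcp_pos: [0.5316, -0.2493, 0.0351]
force: [0.2, 0.0, -3.5]
tcp_pos: [0.5315, -0.2472, 0.0353]
force: [-0.3, -0.9, -4.1]
tcp_pos: [0.5313, -0.2453, 0.0354]
force: [0.0, 0.0, -3.8]
```

```bash
for i in 1 2 3; do python3 -m crank '[{"dp":[-0.002,0.04,0],"angular":[0,0,0]}]' | grep -E "tcp|^force"; done
```

```text
tcp_pos: [0.5312, -0.244, 0.0354]
force: [0.1, 0.3, -4.3]
tcp_pos: [0.5312, -0.2429, 0.0354]
force: [1.0, 0.2, -3.4]
tcp_pos: [0.5314, -0.2429, 0.0355]
force: [-1.8, -6.2, -4.4]
```

```bash
for i in 1 2 3; do python3 -m crank '[{"dp":[0,0,-0.04],"angular":[0,0,0]},{"dp":[0,0,0],"angular":[0,0,0]}]' | grep -E "tcp|^force"; done
```

```text
tcp_pos: [0.5317, -0.2429, 0.0344]
force: [-0.2, -2.8, -2.3]
tcp_pos: [0.5318, -0.2429, 0.0334]
force: [-1.0, -5.0, 0.3]
tcp_pos: [0.5316, -0.2429, 0.0332]
force: [-2.7, -4.9, 6.9]
```

```bash
python3 -m crank '[{"dp":[-0.015,0,-0.03],"angular":[0,0,0]},{"dp":[0,0,0],"angular":[0,0,0]}]' | grep -E "tcp|^force";python3 -m crank '[{"dp":[-0.01,0,-0.02],"angular":[0,0,0]},{"dp":[0,0,0],"angular":[0,0,0]},{"dp":[0,0,0],"angular":[0,0,0]}]'; python3 -c "
from h import *
for i in range(3): s=snap('scene'); t=sense(); print(t['force'].round(1),t['ft_torque'].round(2))"
```

```text
tcp_pos: [0.5313, -0.2429, 0.0328]
force: [-2.5, -4.1, 10.3]
t: 17.35
tcp_pos: [0.5313, -0.2429, 0.0328]
tool_rot: [0.678, 0.735, 0.0, 0.002]
force: [-2.7, -2.2, 14.3]
finger_gap: 0.473
gripper_force: 83.9
[-4.3 -3.8 13.8] [-0.42  0.4   0.04]
[-3.1 -3.2 12.4] [-0.41  0.41  0.03]
[-3.2 -3.  12.8] [-0.44  0.43  0.06]
```

```bash
python3 -m crank '[{"dp":[-0.02,0,-0.015],"angular":[0,0,0]},{"dp":[0,0,0],"angular":[0,0,0]},{"dp":[0,0,0],"angular":[0,0,0]}]'; python3 -c "
from h import *
F=[]
for i in range(6): s=snap('scene' if i else 'side'); F.append(sense()['force'])
print(np.mean(F,0).round(1)); p=sense()['tcp_pos']; print(inv(p),p)"
```

```text
t: 17.8
tcp_pos: [0.5313, -0.2429, 0.0328]
tool_rot: [0.678, 0.735, 0.0, 0.002]
force: [-2.4, -2.2, 14.9]
finger_gap: 0.475
gripper_force: 84.2
[-2.7 -2.6 15.1]
[ 0.00057179 -0.05876005] [ 0.53128245 -0.24292492  0.03277916]
```

```bash
python3 -c "
from station import order
print(order.sign_off())"
```

```text
the job is handed in; nothing more can be done
None
```

I've handed the job in: the carriage is home and locked, and the bare tube lies in the V-blocks, butted against the flange and held pressed down with about 15 N; I don't have the judge's verdict.

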